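Mount the round watch cases on their sealing plugs

TASK

Get the round watch cases ready for the leak test: pick out the three round steel cases from among the square ones and press each one level onto the black tapered sealing plug of its own size (largest case on the thickest plug, smallest on the thinnest) until it holds tight part-way down the taper, then let go. Leave the two square cases where they lie.

Things in the scene. Friction and masses are not known exactly. Their poses are not given: they have to be found in the camera images.
- case_large: The large round watch case: a bare steel ring open right through, outer diameter 54 mm, bore 44 mm, 15 mm high, 25 to 65 g, with four small lugs (a pair at its own +y, a pair at -y, reaching 5 mm out). Lies flat; origin at the centre of its underside, z up. Its flanks at its own +x and -x are free of lugs: grip there, across x.
- case_medium: The medium round watch case: a bare steel ring open right through, outer diameter 44 mm, bore 34 mm, 15 mm high, 25 to 65 g, with four small lugs (a pair at its own +y, a pair at -y, reaching 5 mm out). Lies flat; origin at the centre of its underside, z up. Its flanks at its own +x and -x are free of lugs: grip there, across x.
- case_small: The small round watch case: a bare steel ring open right through, outer diameter 34 mm, bore 24 mm, 15 mm high, 25 to 65 g, with four small lugs (a pair at its own +y, a pair at -y, reaching 5 mm out). Lies flat; origin at the centre of its underside, z up. Its flanks at its own +x and -x are free of lugs: grip there, across x.
- plug_large: The large sealing plug: fixed upright black rubber taper on a round aluminium foot 62 mm wide, 8 mm high. Diameter 48.8 mm on the foot, 44 mm at 24 mm above the bench, 41 mm at 34 mm, then a nose narrowing to 28 mm at its top, 46 mm. Origin: centre of the foot's underside, z up. The large round case jams level on it, underside 21 to 25 mm above the bench; push about 10 N.
- plug_medium: The medium sealing plug: fixed upright black rubber taper on a round aluminium foot 52 mm wide, 8 mm high. Diameter 38.8 mm on the foot, 34 mm at 24 mm above the bench, 31 mm at 34 mm, then a nose narrowing to 18 mm at its top, 46 mm. Origin: centre of the foot's underside, z up. The medium round case jams level on it, underside 21 to 25 mm above the bench; push about 10 N.
- plug_small: The small sealing plug: fixed upright black rubber taper on a round aluminium foot 42 mm wide, 8 mm high. Diameter 28.8 mm on the foot, 24 mm at 24 mm above the bench, 21 mm at 34 mm, then a nose narrowing to 8 mm at its top, 46 mm. Origin: centre of the foot's underside, z up. The small round case jams level on it, underside 21 to 25 mm above the bench; push about 10 N.
- square_wide: A square watch case in the same bare steel, 46 mm square, 15 mm high, with a square opening and four lugs; not part of this test, it stays where it lies. Origin at the centre of its underside. The larger of the two.
- square_slim: A square watch case in the same bare steel, 36 mm square, 15 mm high, with a square opening and four lugs; not part of this test, it stays where it lies. Origin at the centre of its underside. The smaller of the two.
There are look-alikes about, which are no part of the job. Leave any red look-alike of the case_medium alone.

How it is judged:
At the end, for the whole second after the job is handed in: Each round case sits on the plug of its own size: centres within 4 mm horizontally, its underside 17 to 28 mm above the plug's foot underside, level within 0.1 rad, at rest and released (horizontal distance between case_large and plug_large below 0.004 m and z of case_large in the frame of plug_large between 0.017 and 0.028 m and angle between each of case_large, case_medium, case_small's own z axis and vertical below 0.1 rad and linear speed of each of case_large, case_medium, case_small below 0.01 m/s and angular speed of each of case_large, case_medium, case_small below 0.1 rad/s and horizontal distance between case_medium and plug_medium below 0.004 m and z of case_medium in the frame of plug_medium between 0.017 and 0.028 m and horizontal distance between case_small and plug_small below 0.004 m and z of case_small in the frame of plug_small between 0.017 and 0.028 m); the robot touches nothing.
It fails at once if a square watch case was moved more than 20 mm (distance of any of square_wide, square_slim from where it was at the start of the episode above 0.02 m).
It also fails if it takes over 96 s, if anything falls off the work surface, if the arm or the gripper's body presses on something with over 40 N, if the wrist force passes 120 N, or if a joint passes its speed limit or range.

ROBOT

A 6-joint arm with a two-finger parallel gripper is mounted at the origin on the work surface. World frame = base frame: x ahead of the robot, y to its left, z up, the work surface at z = 0. Lengths are in m, angles in rad, forces in N, time in s.
With the tool pointing down it reaches from about 0.325 to 0.925 m from the base axis. Payload 3.1 kg.
Tool frame: the origin (TCP) lies between the finger pads; the fingertips stand 25 mm ahead of it and the grasp point (between the pads) lies 6 mm ahead of it; z points along the fingers, y is the direction in which the jaws open and shut (so a half turn about z gives the same grasp; the last joint's range is limited). The gripper opens to 85 mm and grips with 20 to 120 N. Pads are 22 mm wide; open, the fingers measure 114 mm over their backs; the gripper's body (76 mm by 85 mm) begins 54 mm behind the grasp point. The pads swing forward as they close: fully open they stand 13 mm farther back than shut.
Start: joints at [1.172, 0.217, 1.613, -0, 1.311, -0.112], TCP at [0.177, 0.599, 0.256] pointing down, gripper open.
Joint ranges: [-2.75, 2.75], [-0.78, 2.1], [0.31, 2.55], [-1.13, 4.27], [0.13, 2.63], [-2.58, 2.58]. Speed limits (rad/s): [2.79, 2.79, 3.14, 3.14, 3.14, 3.14].

INTERFACE

Orientations are given as a unit quaternion [w, x, y, z].
In Python, from rig import robot, viewer, workorder gives the robot as it stands. The module is installed in compiled form; this text tells all that it offers.
- The arm moves only by the shell command python3 -m creep 'ROWS' [FORCE]. ROWS is JSON, a list that holds one entry, the list of rows, each a list of 7 numbers: the shift along the tool's x, y, z in mm, then the turn, a rotation vector about the tool's x, y, z in rad, then the opening in per cent of the stroke, from 0 (shut) to 100 (fully open). In form: [[[x, y, z, ax, ay, az, jaw], ...]]. A call has 1 to 20 rows; each row is the pose to reach, as a shift and turn from the pose commanded when the call began, along the tool's axes at that moment; what a row does not reach only later rows make up. A row lasts 1/10 s, in which the tool goes at most 50 mm and 8.59 degrees, less where a joint would pass 70% of its speed; a pose out of reach is approached as far as the arm can. A call with a gripper value outside its range is refused whole. The fingers move at their own pace and stop on an object; FORCE is the grip in N (left out, the last holds). Time passes only in rows, so rows that repeat a pose let the fingers close. It gives the time, the measured TCP pose, the force and the opening at its end, in the units of the state.
- robot.read_state(): the state, without advancing time (a new reading comes with each control period).
- viewer.snapshot(name): name is "scene" or "top" or "wrist"; returns the picture (480x640x3 uint8, blue, green, red); there is no depth.
- viewer.camera_info(name): a dict with "fx", "fy", "cx", "cy" (pixels), "k1" (the pictures are not rectified: a ray, as slopes to the right and down, at radius r is drawn at 1 + k1 r^2 times it, then the intrinsics apply), "extrinsics" (4x4, takes a point from world to camera coordinates). Camera axes: x right, y up, looking along -z (the intrinsics and any distortion apply to the point x, -y, -z); pixel columns grow to the right and rows downward; lengths in m; the calibration is good to about 2 mm. A picture is of the moment at which its call begins: read the wrist's pose just before it. camera_info takes no time and is no camera call; for the wrist camera it gives the pose at the moment of the call.
- workorder.finish_job(): hands the job in, once; it reports no verdict.
The state is a dict: "t": time; "qpos": joint angles; "joint_vel": joint speeds; "tau": joint torques, N m; "tcp_pos": TCP position; "eef_rot": TCP orientation; "ft_force": force on the tool from outside, world axes, zero at the start; "ft_torque": the same for the moment, N m; "gripper_width": finger opening in m.
Only numpy, scipy, OpenCV 4.12 (cv2) and the standard library are available. Lean on these libraries where they do the work, as an engineer would, in place of code of your own. Each camera call takes 0.05 s, during which the arm holds its last target.

## Working session

There is one attempt and no reset: what is moved stays moved. The work goes in short steps, Python scripts to look and compute and a shell command to move; the robot and the scene stay as the last step left them, time stands still between calls to the robot, and variables do not carry over. Pictures are saved under pics/ and viewed, and the job is handed in when it is done.

```bash
mkdir -p pics
python3 - <<'E'
from rig import robot, viewer
import cv2
s=robot.read_state();print(s)
for n in("scene","top"):
    i=viewer.camera_info(n);print(n,i)
    cv2.imwrite(f"pics/{n}0.png",viewer.snapshot(n))
E
```

```text
{'t': 0.0, 'qpos': array([ 1.17174776e+00,  2.17768265e-01,  1.61498926e+00,  7.77124927e-06,
        1.31127414e+00, -1.12192292e-01]), 'joint_vel': array([ 0.00038674,  0.00035745, -0.00243588, -0.00067787, -0.00136243,
        0.00116959]), 'tau': array([ 1.72487355e-03, -3.96837008e+01, -3.03856909e+01, -7.99203008e-05,
        9.81662219e-03, -3.17877641e-05]), 'tcp_pos': array([0.17650492, 0.59874947, 0.25493065]), 'eef_rot': array([-3.11979372e-04,  1.42937771e-01,  9.89730926e-01, -1.17893159e-03]), 'ft_force': array([-0.49403225,  1.22994975, -0.05477651]), 'ft_torque': array([ 0.06866283, -0.00526489, -0.00693052]), 'gripper_width': 0.08541848090651563}
scene {'fx': 451.7071482242845, 'fy': 451.7071482242845, 'cx': 319.68200812784875, 'cy': 245.94630989415393, 'k1': 0.03524415512587573, 'extrinsics': array([[ 0.42611277,  0.90463042, -0.00846889, -0.18971885],
       [-0.70331767,  0.33714632,  0.62584072,  0.40188814],
       [ 0.56900981, -0.2607224 ,  0.77990491, -1.32474991],
       [ 0.        ,  0.        ,  0.        ,  1.        ]])}
top {'fx': 438.42485524748884, 'fy': 438.42485524748884, 'cx': 327.9105011433359, 'cy': 240.1055273140287, 'k1': -0.016257281614899203, 'extrinsics': array([[-0.02857186, -0.99928967, -0.02457229, -0.01286677],
       [ 0.99760676, -0.03005492,  0.06226922, -0.56753354],
       [-0.06296351, -0.02273433,  0.99775686, -0.96969693],
       [ 0.        ,  0.        ,  0.        ,  1.        ]])}
```

View pics/top0.png

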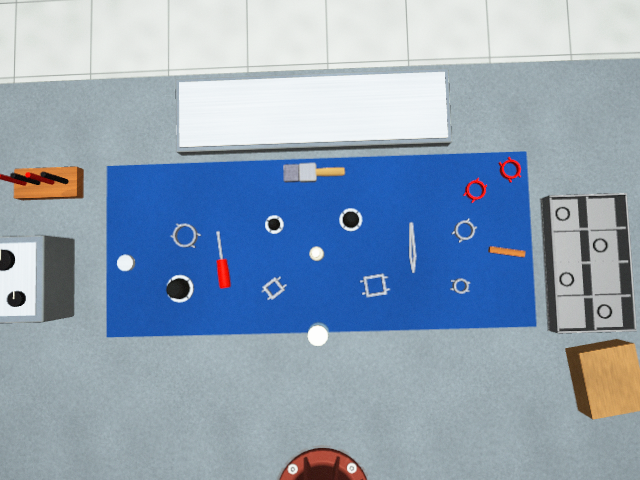

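View pics/scene0.png

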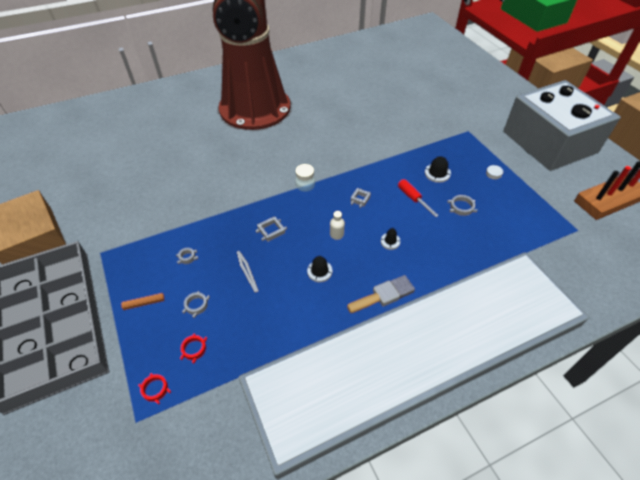

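```bash
cat > h.py <<'E'
import numpy as np, cv2
from rig import robot, viewer
def ray(info,u,v):
    fx,fy,cx,cy,k=[info[a] for a in("fx","fy","cx","cy","k1")]
    d=np.array([(u-cx)/fx,(v-cy)/fy]); p=d.copy()
    for _ in range(20): p=d/(1+k*(p@p))
    E=np.array(info["extrinsics"]);R=E[:3,:3];t=E[:3,3]
    return -R.T@t, R.T@np.array([p[0],-p[1],-1])
def onz(info,u,v,z):
    o,d=ray(info,u,v); return o+d*(z-o[2])/d[2]
def proj(info,P):
    E=np.array(info["extrinsics"]);c=E[:3,:3]@np.array(P)+E[:3,3]
    a,b=c[0]/-c[2],-c[1]/-c[2];s=1+info["k1"]*(a*a+b*b)
    return info["cx"]+info["fx"]*a*s, info["cy"]+info["fy"]*b*s
E
python3 - <<'E'
from h import *
im=cv2.imread("pics/top0.png");i=viewer.camera_info("top")
hsv=cv2.cvtColor(im,cv2.COLOR_BGR2HSV)
b,g,r=[im[...,k].astype(int) for k in range(3)]
m=((b-r)<70).astype(np.uint8)
m[:155]=0;m[335:]=0;m[:,:112]=0;m[:,525:]=0
cs,_=cv2.findContours(m,cv2.RETR_EXTERNAL,cv2.CHAIN_APPROX_NONE)
for c in cs:
    if len(c)<15: continue
    (x,y),rad=cv2.minEnclosingCircle(c)
    x0,y0,w,h=cv2.boundingRect(c)
    print((round(x),round(y)),w,h,round(rad,1),onz(i,x,y,0.0075).round(4))
def z(x,y,n):
    cr=im[y-30:y+30,x-30:x+30];return cv2.resize(cr,(260,260),interpolation=cv2.INTER_CUBIC)
rows=[np.hstack([z(*p,0) for p in q]) for q in([(185,235),(465,230),(460,286)],[(180,289),(350,219),(274,224)])]
cv2.imwrite("pics/z0.png",np.vstack(rows))
E
```

```text
(378, 330) 293 12 146.0 [ 0.3612 -0.1357  0.0075]
(460, 286) 20 16 10.1 [ 0.4565 -0.322   0.0075]
(274, 288) 25 23 12.8 [0.4624 0.097  0.0075]
(180, 288) 28 27 14.0 [0.4675 0.3118 0.0075]
(374, 285) 30 23 15.4 [ 0.463  -0.1314  0.0075]
(126, 262) 18 16 9.0 [0.5299 0.4376 0.0075]
(506, 252) 37 12 18.3 [ 0.5275 -0.4299  0.0075]
(316, 253) 15 15 7.5 [ 0.5386 -0.002   0.0075]
(221, 259) 15 58 28.7 [0.5306 0.2164 0.0075]
(185, 235) 30 24 14.6 [0.5888 0.2978 0.0075]
(412, 247) 8 51 25.0 [ 0.5462 -0.218   0.0075]
(464, 230) 25 25 12.8 [ 0.5812 -0.337   0.0075]
(274, 224) 19 19 9.5 [0.608  0.0931 0.0075]
(350, 219) 23 23 11.6 [ 0.6134 -0.0817  0.0075]
(474, 190) 24 26 13.0 [ 0.6729 -0.3663  0.0075]
(313, 172) 62 19 30.8 [ 7.266e-01 -3.000e-04  7.500e-03]
(510, 169) 24 27 13.2 [ 0.7171 -0.4486  0.0075]
(256, 160) 288 11 143.6 [0.7581 0.1328 0.0075]
```

View pics/z0.png

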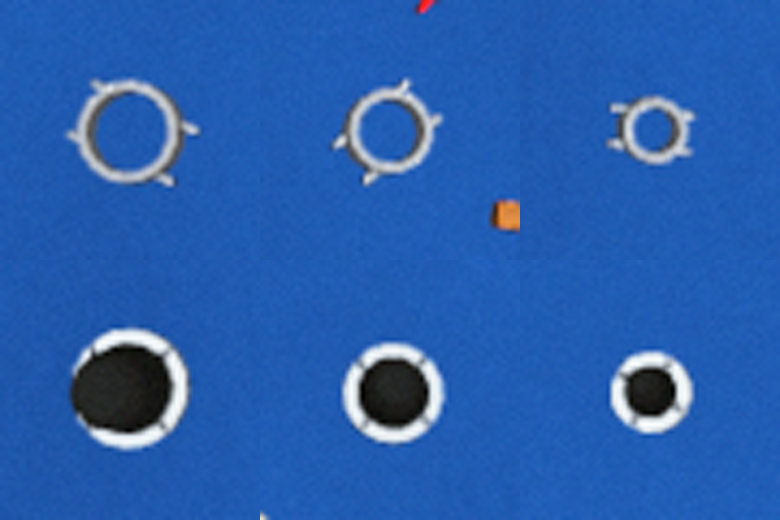

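```bash
cat >> h.py <<'E'
from scipy.spatial.transform import Rotation as Rn
def Rt(s):
    q=s["eef_rot"];return Rn.from_quat([q[1],q[2],q[3],q[0]]).as_matrix()
def plan(x,y,z,yaw=None,s=None):
    "yaw deg = world angle of tool y; tool straight down"
    s=s or robot.read_state();R=Rt(s);p=s["tcp_pos"]
    d=R.T@(np.array([x,y,z])-p)*1000
    cur=np.degrees(np.arctan2(R[1,1],R[0,1]))
    if yaw is None: yaw=cur
    best=None
    for k in(0,180,-180):
        yy=yaw+k; q6=np.degrees(np.arctan2(y,x))-yy
        q6=(q6+180)%360-180
        if abs(q6)<140:
            if best is None or abs(q6-np.degrees(s["qpos"][5]))<abs(best[0]-np.degrees(s["qpos"][5])): best=(q6,yy)
    a=np.radians(best[1]);Y=np.array([np.cos(a),np.sin(a),0]);Z=np.array([0,0,-1.]);X=np.cross(Y,Z)
    rv=Rn.from_matrix(R.T@np.c_[X,Y,Z]).as_rotvec()
    print("shift",d.round(1),"turn",rv.round(4),"q6",round(best[0],1),"n>=",max(np.linalg.norm(d)/50,np.degrees(np.linalg.norm(rv))/8.59).round(1))
E
python3 - <<'E'
from h import *
i=viewer.camera_info("wrist");E=i["extrinsics"];print(i["fx"],i["k1"]);C=-E[:3,:3].T@E[:3,3]
s=robot.read_state();print((Rt(s).T@(C-s["tcp_pos"])).round(4),(Rt(s).T@E[:3,:3].T).round(3))
plan(.589,.298,.2,156)
E
```

```text
368.6223889361871 -0.012941387925099001
[ 0.0753 -0.0005 -0.1163] [[-0.     0.955  0.297]
 [ 1.     0.     0.   ]
 [ 0.     0.297 -0.955]]
shift [-480.8 -171.7   55.3] turn [-1.9000e-03  1.7000e-03  1.7029e+00] q6 50.8 n>= 11.4
```

```bash
python3 -m creep '[[[-481,-172,55,-0.0019,0.0017,1.703,100],[-481,-172,55,-0.0019,0.0017,1.703,100],[-481,-172,55,-0.0019,0.0017,1.703,100],[-481,-172,55,-0.0019,0.0017,1.703,100],[-481,-172,55,-0.0019,0.0017,1.703,100],[-481,-172,55,-0.0019,0.0017,1.703,100],[-481,-172,55,-0.0019,0.0017,1.703,100],[-481,-172,55,-0.0019,0.0017,1.703,100],[-481,-172,55,-0.0019,0.0017,1.703,100],[-481,-172,55,-0.0019,0.0017,1.703,100],[-481,-172,55,-0.0019,0.0017,1.703,100],[-481,-172,55,-0.0019,0.0017,1.703,100],[-481,-172,55,-0.0019,0.0017,1.703,100],[-481,-172,55,-0.0019,0.0017,1.703,100]]]' 30
python3 - <<'E'
from h import *
import json
i=viewer.camera_info("wrist");s=robot.read_state()
cv2.imwrite("pics/w1.png",viewer.snapshot("wrist"))
np.save("w1.npy",dict(i=i,s=s),allow_pickle=True)
print(s["t"],s["tcp_pos"],s["ft_force"])
for n,P in dict(case=(.589,.298,0),plug=(.4675,.312,0)).items(): print(n,proj(i,P))
E
```

```text
t: 1.5
tcp_pos: [0.589, 0.2984, 0.2007]
eef_rot: [-0.001, 0.838, 0.545, 0.0]
ft_force: [-0.1, -0.1, 1.0]
gripper_width: 0.0855
1.5 [0.58900267 0.2984124  0.20070831] [-0.1405705  -0.12490359  0.95211057]
case (np.float64(319.7515819619498), np.float64(216.4914504482404))
plug (np.float64(191.95778838140708), np.float64(255.50554289451))
```

View pics/w1.png

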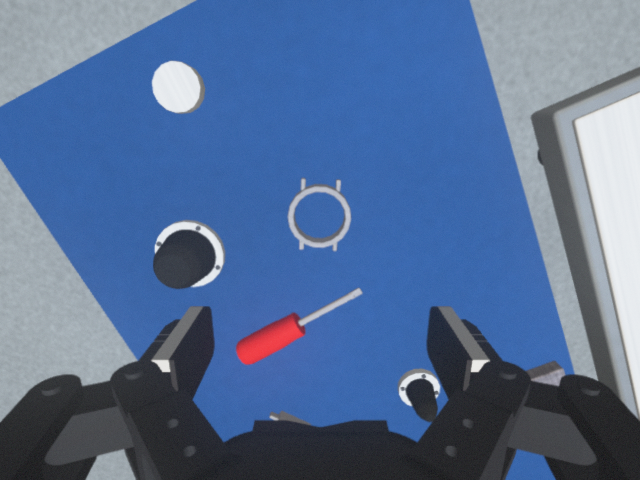

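```bash
cat >> h.py <<'E'
from scipy.optimize import minimize
S=4
TH=np.linspace(0,2*np.pi,72,endpoint=False)
def circ(i,x,y,z,r):
    return np.array([proj(i,(x+r*np.cos(t),y+r*np.sin(t),z)) for t in TH])
def fill(img,pts,off,v):
    p=((np.array(pts)-off+.5)*S-.5)
    h=cv2.convexHull(p.astype(np.float32))[:,0]
    cv2.fillPoly(img,[np.round(h*16).astype(np.int32)],v,shift=4)
PL=dict(large=(31,24.4,22,20.5,14),medium=(26,19.4,17,15.5,9),small=(21,14.4,12,10.5,4))
CS=dict(large=(27,22),medium=(22,17),small=(17,12))
def rend(i,kind,size,x,y,off,n,z0=0,zt=.015):
    im=np.zeros((n*S,n*S),np.uint8)
    if kind=="case":
        R,r=[k/1000 for k in CS[size]]
        fill(im,np.r_[circ(i,x,y,z0,R),circ(i,x,y,z0+zt,R)],off,255)
        a=np.zeros_like(im);b=a.copy();fill(a,circ(i,x,y,z0,r),off,255);fill(b,circ(i,x,y,z0+zt,r),off,255)
        im[(a>0)&(b>0)]=0
    else:
        R,*q=[k/1000 for k in PL[size]]
        fill(im,np.r_[circ(i,x,y,0,R),circ(i,x,y,.008,R)],off,255)
        for (za,ra),(zb,rb) in zip(list(zip((.008,.024,.034,.046),q))[:-1],list(zip((.008,.024,.034,.046),q))[1:]):
            fill(im,np.r_[circ(i,x,y,za,ra),circ(i,x,y,zb,rb)],off,255)
    return cv2.resize(im,(n,n),interpolation=cv2.INTER_AREA).astype(float)/255
def softmask(im):
    b,r=im[...,0].astype(float),im[...,2].astype(float)
    bg=np.median((b-r)[(b-r)>70])
    return np.clip((bg-(b-r))/bg,0,1)
def fit(i,im,kind,size,x,y,z0=0,n=None):
    m=softmask(im);c=np.array(proj(i,(x,y,0.01)))
    if n is None: 
        e=np.array(proj(i,(x+.05,y,.01)));n=int(2*np.hypot(*(e-c)))
    off=np.round(c-n/2).astype(int)
    cr=m[off[1]:off[1]+n,off[0]:off[0]+n]
    f=lambda p:np.abs(rend(i,kind,size,x+p[0]/1000,y+p[1]/1000,off,n,z0)-(cr>.35)).mean()
    o=minimize(f,[0,0],method="Nelder-Mead",options=dict(initial_simplex=[[0,0],[4,0],[0,4]],xatol=.05,fatol=1e-5))
    px,py=x+o.x[0]/1000,y+o.x[1]/1000
    out=[round(px,4),round(py,4),"cost",round(o.fun,4)]
    if kind=="case":
        R=CS[size][0]/1000
        pts=[]
        for v in range(n):
            for u in range(n):
                if cr[v,u]>.3:
                    w=onz(i,u+off[0],v+off[1],z0+.005)-[px,py,0];r=np.hypot(w[0],w[1])
                    if R+.0022<r<R+.007: pts.append(np.arctan2(w[1],w[0]))
        a=np.array(pts);out+=["lugaxis deg",round(np.degrees(np.angle(np.exp(2j*a).sum())/2),1),len(a)]
    print(kind,size,*out);return px,py
E
python3 - <<'E'
from h import *
im=cv2.imread("pics/w1.png");d=np.load("w1.npy",allow_pickle=True).item();i=d["i"]
fit(i,im,"case","large",.589,.298)
fit(i,im,"plug","large",.4675,.312)
fit(i,im,"plug","small",.608,.093)
t=cv2.imread("pics/top0.png");j=viewer.camera_info("top");k=viewer.camera_info("scene");sc=cv2.imread("pics/scene0.png")
for cam,pic in((j,t),(k,sc)):
  for s,p in dict(large=(.589,.298),medium=(.581,-.337),small=(.4565,-.322)).items(): fit(cam,pic,"case",s,*p)
  for s,p in dict(large=(.4675,.312),medium=(.6134,-.0817),small=(.608,.093)).items(): fit(cam,pic,"plug",s,*p)
E
```

```text
case large 0.5894 0.3008 cost 0.0239 lugaxis deg 65.6 163
plug large 0.4685 0.3149 cost 0.0207
plug small 0.6085 0.0949 cost 0.4347
case large 0.5891 0.2994 cost 0.0403 lugaxis deg 68.2 33
case medium 0.5813 -0.3382 cost 0.0305 lugaxis deg -54.2 27
case small 0.4562 -0.3234 cost 0.0218 lugaxis deg 86.8 24
plug large 0.4677 0.3134 cost 0.0107
plug medium 0.614 -0.0815 cost 0.0112
plug small 0.6081 0.0933 cost 0.008
case large 0.5859 0.3035 cost 0.0523 lugaxis deg -50.8 92
case medium 0.5786 -0.3359 cost 0.0436 lugaxis deg -16.2 87
case small 0.4532 -0.3215 cost 0.0493 lugaxis deg -5.9 77
plug large 0.4644 0.318 cost 0.0258
plug medium 0.6119 -0.0795 cost 0.015
plug small 0.6053 0.0967 cost 0.0108
```

Run:
```python
from h import *
plan(.5892,.3002,.05,155.6)
```

```text
shift [  1.2  -0.3 150.9] turn [-0.0006 -0.0017  0.0085] q6 51.4 n>= 3.0
```

```bash
python3 -m creep '[[[1,0,50,0,-0.001,0.0085,73],[1,0,100,0,-0.001,0.0085,73],[1,0,140,0,-0.001,0.0085,73],[1,0,151,0,-0.001,0.0085,73],[1,0,151,0,-0.001,0.0085,73],[1,0,151,0,-0.001,0.0085,73]]]' 50
python3 - <<'E'
from h import *
i=viewer.camera_info("wrist");s=robot.read_state();im=viewer.snapshot("wrist")
cv2.imwrite("pics/w2.png",im);print(s["tcp_pos"],s["ft_force"],s["gripper_width"])
fit(i,im,"case","large",.5892,.3002,n=180)
plan(.5892,.3002,.028,155.6)
E
```

```text
t: 2.15
tcp_pos: [0.5916, 0.3007, 0.0526]
eef_rot: [0.0, 0.841, 0.541, 0.002]
ft_force: [0.7, 0.3, -0.1]
gripper_width: 0.0626
[0.59156098 0.30067775 0.05260901] [ 0.73252018  0.32142462 -0.10993315] 0.06257363281150072
case large 0.5895 0.3009 cost 0.0956 lugaxis deg 64.6 864
shift [-2.  -2.7 25.6] turn [ 0.004  -0.0053 -0.001 ] q6 51.4 n>= 0.5
```

View pics/w2.png

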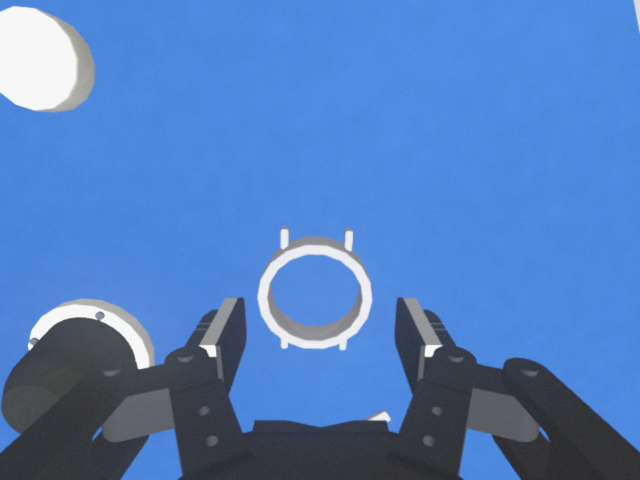

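```bash
python3 -m creep '[[[0,0,0,0,0,0,73],[0,0,0,0,0,0,73],[0,0,0,0,0,0,73]]]' 50
python3 - <<'E'
from h import *
plan(.5893,.3006,.028,155.4)
E
```

```text
t: 2.5
tcp_pos: [0.5909, 0.3, 0.0519]
eef_rot: [-0.0, 0.841, 0.541, 0.002]
ft_force: [-0.7, 0.4, 0.1]
gripper_width: 0.0622
shift [-0.2 -1.8 23.9] turn [ 0.0017 -0.003   0.0019] q6 51.6 n>= 0.5
```

```bash
python3 -m creep '[[[0,-2,12,0.001,-0.002,0.002,73],[0,-2,20,0.001,-0.002,0.002,73],[0,-2,24,0.001,-0.002,0.002,73],[0,-2,24,0.001,-0.002,0.002,73],[0,-2,24,0.001,-0.002,0.002,73],[0,-2,24,0.001,-0.002,0.002,73]]]' 50
python3 - <<'E'
from h import *
i=viewer.camera_info("wrist");s=robot.read_state();im=viewer.snapshot("wrist")
cv2.imwrite("pics/w3.png",im);print(s["tcp_pos"],s["ft_force"],s["gripper_width"])
plan(.5893,.3006,.028,155.4)
E
```

```text
t: 3.1
tcp_pos: [0.5885, 0.3006, 0.0265]
eef_rot: [-0.0, 0.842, 0.54, -0.0]
ft_force: [0.2, 0.1, 0.6]
gripper_width: 0.0626
[0.58853291 0.30063694 0.02653066] [0.24476    0.07255807 0.59012826] 0.06258895539637097
shift [ 0.2  0.7 -1.3] turn [-0.0005  0.0002 -0.0001] q6 51.6 n>= 0.0
```

View pics/w3.png

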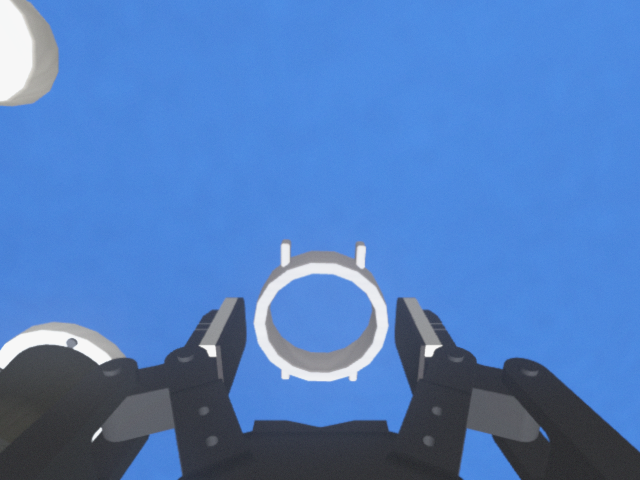

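```bash
python3 -m creep '[[[0,1,-1.5,0,0,0,65],[0,1,-1.5,0,0,0,58],[0,1,-1.5,0,0,0,50],[0,1,-1.5,0,0,0,50],[0,1,-1.5,0,0,0,50],[0,1,-1.5,0,0,0,50],[0,1,-1.5,0,0,0,50]]]' 50
python3 -m creep '[[[0,0,-20,0,0,0,50],[0,0,-50,0,0,0,50],[0,0,-80,0,0,0,50],[0,0,-80,0,0,0,50],[0,0,-80,0,0,0,50],[0,0,-80,0,0,0,50]]]'
python3 - <<'E'
from h import *
i=viewer.camera_info("wrist");s=robot.read_state();im=viewer.snapshot("wrist")
cv2.imwrite("pics/w4.png",im);np.save("w4.npy",dict(i=i,s=s),allow_pickle=True);print(s["tcp_pos"],s["ft_force"],s["gripper_width"])
E
```

```text
t: 3.85
tcp_pos: [0.5901, 0.3004, 0.0289]
eef_rot: [0.0, 0.842, 0.54, 0.0]
ft_force: [0.1, -1.1, 5.6]
gripper_width: 0.051
t: 4.45
tcp_pos: [0.5876, 0.2995, 0.1055]
eef_rot: [-0.001, 0.842, 0.54, -0.003]
ft_force: [0.7, -0.6, 0.6]
gripper_width: 0.0507
[0.58757791 0.29952072 0.10548414] [ 0.66652099 -0.59233155  0.61572805] 0.050693514790647314
```

View pics/w4.png

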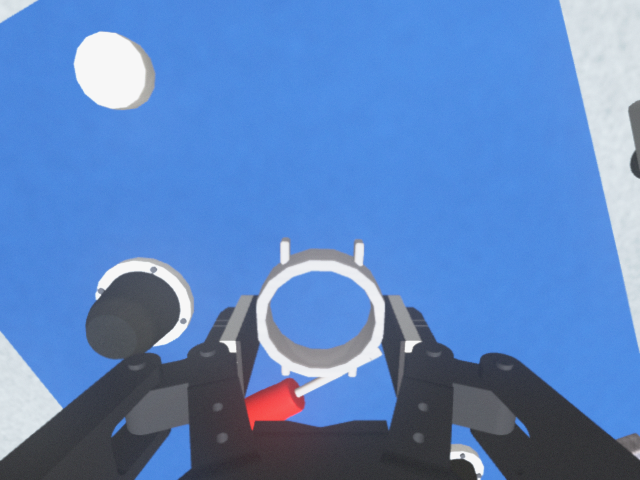

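Run:
```python
from h import *
plan(.4685,.3148,.105,155.6)
```

```text
shift [ -35.6 -114.5    0.8] turn [-0.0043  0.004  -0.0037] q6 58.3 n>= 2.4
```

```bash
python3 -m creep '[[[-12,-38,0,-0.004,0.004,-0.002,50],[-24,-76,0,-0.004,0.004,-0.002,50],[-33,-105,0,-0.004,0.004,-0.002,50],[-35.6,-114.5,0.8,-0.004,0.004,-0.002,50],[-35.6,-114.5,0.8,-0.004,0.004,-0.002,50],[-35.6,-114.5,0.8,-0.004,0.004,-0.002,50],[-35.6,-114.5,0.8,-0.004,0.004,-0.002,50]]]'
python3 - <<'E'
from h import *
i=viewer.camera_info("wrist");s=robot.read_state();im=viewer.snapshot("wrist")
cv2.imwrite("pics/w5.png",im);np.save("w5.npy",dict(i=i,s=s),allow_pickle=True);print(s["tcp_pos"],s["ft_force"],s["gripper_width"])
plan(.4685,.3148,.055,155.6)
E
```

```text
t: 5.2
tcp_pos: [0.472, 0.3155, 0.1074]
eef_rot: [0.001, 0.841, 0.541, 0.003]
ft_force: [0.4, -0.3, -0.3]
gripper_width: 0.0511
[0.47202065 0.3154708  0.10739407] [ 0.41468172 -0.33042009 -0.26523847] 0.05105844244640132
shift [-2.2 -3.1 52.4] turn [ 0.0041 -0.0042 -0.0026] q6 58.3 n>= 1.1
```

View pics/w5.png

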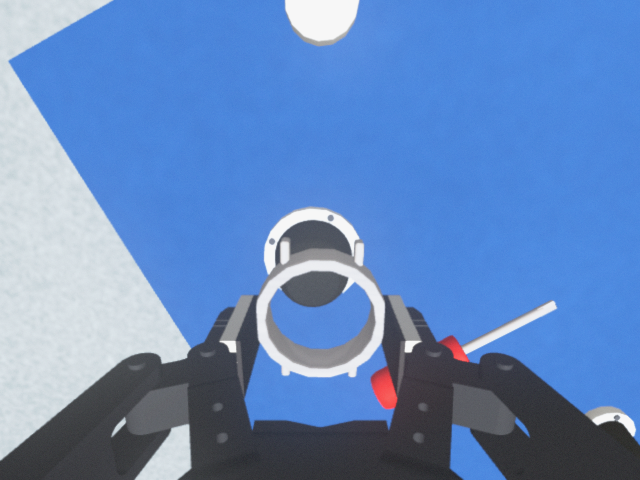

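```bash
python3 -m creep '[[[0,0,0,0,0,0,50],[0,0,0,0,0,0,50]]]'
python3 - <<'E'
from h import *
im=cv2.imread("pics/w5.png");d=np.load("w5.npy",allow_pickle=True).item();i=d["i"];s=d["s"]
for x,y in((.4685,.3148),(.4675,.3134)):
    o=im.copy()
    for z,r in((0.008,.031),(.046,.014)):
        cv2.polylines(o,[np.round(circ(i,x,y,z,r)*8).astype(int)],True,(0,255,0),1,cv2.LINE_AA,3)
    # case in tool
    c=s["tcp_pos"];z0=c[2]-.0289;R=Rt(s)
    for dz,r in((28.9,27),(28.9,22),(13.9,22),(13.9,27)):
        P=[proj(i,c+R@np.array([r/1e3*np.cos(t),r/1e3*np.sin(t),dz/1e3])) for t in TH]
        cv2.polylines(o,[np.round(np.array(P)*8).astype(int)],True,(0,0,255),1,cv2.LINE_AA,3)
    cv2.imwrite("pics/o5_%d.png"%(x*1e4),cv2.resize(o[190:400,180:460],None,fx=2.8,fy=2.8))
plan(.4685,.3148,.055,155.6)
E
```

```text
t: 5.45
tcp_pos: [0.4711, 0.3153, 0.1072]
eef_rot: [0.0, 0.841, 0.541, 0.002]
ft_force: [-0.5, 0.0, -0.7]
gripper_width: 0.0506
shift [-1.7 -2.3 52.2] turn [ 0.0033 -0.0035 -0.0024] q6 58.3 n>= 1.0
```

View pics/o5_4685.png

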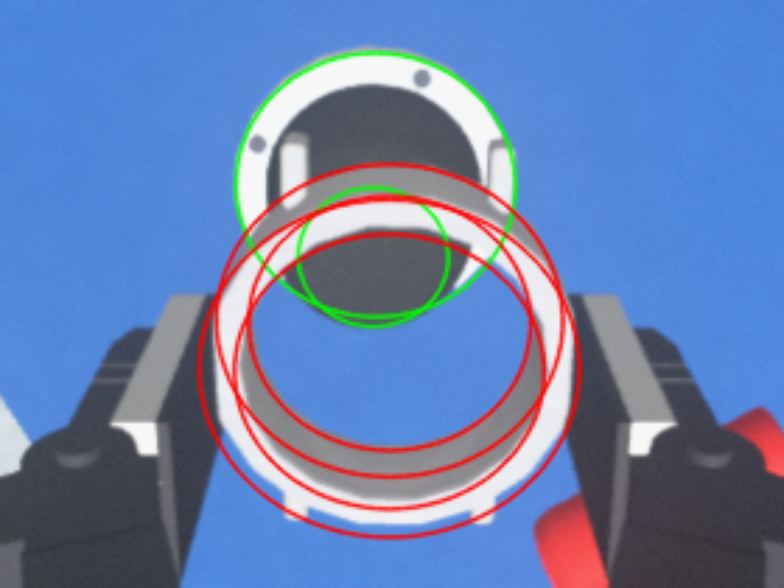

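```bash
ls pics
```

```text
o5_4675.png
o5_4685.png
scene0.png
top0.png
w1.png
w2.png
w3.png
w4.png
w5.png
z0.png
```

```bash
python3 -m creep '[[[-2,-2.5,0,0.003,-0.003,-0.002,50],[-2,-2.5,10,0.003,-0.003,-0.002,50],[-2,-2.5,20,0.003,-0.003,-0.002,50],[-2,-2.5,30,0.003,-0.003,-0.002,50],[-2,-2.5,40,0.003,-0.003,-0.002,50],[-2,-2.5,40,0.003,-0.003,-0.002,50],[-2,-2.5,40,0.003,-0.003,-0.002,50],[-2,-2.5,40,0.003,-0.003,-0.002,50]]]'
python3 - <<'E'
from h import *
plan(.4685,.3148,.053,155.6)
E
```

```text
t: 6.25
tcp_pos: [0.4677, 0.3149, 0.0674]
eef_rot: [-0.0, 0.84, 0.542, 0.0]
ft_force: [-0.1, 0.3, -0.9]
gripper_width: 0.0505
shift [ 0.2  0.8 14.4] turn [ 0.0004 -0.0008  0.0003] q6 58.3 n>= 0.3
```

```bash
python3 -m creep '[[[0,0.5,4,0,0,0,50],[0,0.5,8,0,0,0,50],[0,0.5,10,0,0,0,50],[0,0.5,10,0,0,0,50]]]'
python3 -m creep '[[[0,0,1,0,0,0,50],[0,0,2,0,0,0,50],[0,0,2,0,0,0,50]]]'
```

```text
t: 6.65
tcp_pos: [0.4674, 0.3143, 0.0566]
eef_rot: [-0.0, 0.84, 0.542, -0.0]
ft_force: [-0.2, 0.3, -0.7]
gripper_width: 0.0508
t: 6.95
tcp_pos: [0.4677, 0.3146, 0.055]
eef_rot: [-0.0, 0.84, 0.542, -0.0]
ft_force: [-0.5, 0.7, -0.2]
gripper_width: 0.051
```

```bash
python3 -m creep '[[[0,0,1,0,0,0,50],[0,0,2,0,0,0,50],[0,0,2,0,0,0,50]]]'
python3 -m creep '[[[0,0,1,0,0,0,50],[0,0,1,0,0,0,50]]]'
```

```text
t: 7.25
tcp_pos: [0.4675, 0.3146, 0.053]
eef_rot: [-0.0, 0.84, 0.542, -0.0]
ft_force: [-1.6, 1.6, -0.3]
gripper_width: 0.0508
t: 7.45
tcp_pos: [0.4675, 0.3147, 0.0521]
eef_rot: [-0.0, 0.841, 0.542, -0.0]
ft_force: [-1.6, 0.6, 0.7]
gripper_width: 0.0511
```

```bash
python3 -m creep '[[[0,0,1,0,0,0,50],[0,0,1,0,0,0,50]]]'
python3 -m creep '[[[0,0,1,0,0,0,50],[0,0,1,0,0,0,50]]]'
```

```text
t: 7.65
tcp_pos: [0.4675, 0.3147, 0.0513]
eef_rot: [-0.0, 0.84, 0.542, -0.0]
ft_force: [-3.6, 1.4, 3.6]
gripper_width: 0.0513
t: 7.85
tcp_pos: [0.4675, 0.3148, 0.0507]
eef_rot: [-0.0, 0.841, 0.542, -0.0]
ft_force: [-4.0, 1.3, 7.1]
gripper_width: 0.051
```

```bash
python3 -m creep '[[[0,-0.5,0.5,0,0,0,50],[0,-0.8,1,0,0,0,50],[0,-0.8,1,0,0,0,50]]]'
```

```text
t: 8.15
tcp_pos: [0.4675, 0.3149, 0.0505]
eef_rot: [0.0, 0.84, 0.542, 0.0]
ft_force: [-5.1, -1.1, 9.3]
gripper_width: 0.0513
```

```bash
python3 -m creep '[[[0,0.5,1,0,0,0,50],[0,0.5,1.2,0,0,0,50],[0,0.5,1.2,0,0,0,50]]]'
```

```text
t: 8.45
tcp_pos: [0.4676, 0.3149, 0.0501]
eef_rot: [-0.0, 0.84, 0.542, -0.0]
ft_force: [-7.2, -0.5, 14.9]
gripper_width: 0.0511
```

```bash
python3 -m creep '[[[0,0.5,1,0,0,0,60],[0,0.5,0.5,0,0,0,75],[0,0.5,0,0,0,0,80],[0,0.5,0,0,0,0,80],[0,0.5,-20,0,0,0,80],[0,0.5,-60,0,0,0,80],[0,0.5,-100,0,0,0,80],[0,0.5,-140,0,0,0,80],[0,0.5,-150,0,0,0,80],[0,0.5,-150,0,0,0,80],[0,0.5,-150,0,0,0,80]]]'
python3 - <<'E'
from h import *
i=viewer.camera_info("wrist");s=robot.read_state();im=viewer.snapshot("wrist")
cv2.imwrite("pics/w6.png",im);np.save("w6.npy",dict(i=i,s=s),allow_pickle=True);print(s["tcp_pos"],s["ft_force"],s["gripper_width"])
o=im.copy()
x,y=.4685,.3148
for z,r,c in((0.008,.031,(0,255,0)),(.046,.014,(0,255,0)),(.023,.027,(0,0,255)),(.038,.027,(0,0,255)),(.038,.022,(0,0,255))):
    cv2.polylines(o,[np.round(circ(i,x,y,z,r)*8).astype(int)],True,c,1,cv2.LINE_AA,3)
u,v=[int(k) for k in proj(i,(x,y,.02))]
a,b=max(v-60,0),max(u-60,0)
cr=lambda q:cv2.resize(q[a:a+120,b:b+120],(390,390),interpolation=cv2.INTER_CUBIC)
cv2.imwrite("pics/o6.png",np.hstack([cr(im),cr(o)]))
E
```

```text
t: 9.55
tcp_pos: [0.4672, 0.3138, 0.1962]
eef_rot: [-0.0, 0.841, 0.542, -0.001]
ft_force: [-0.6, 0.2, -0.2]
gripper_width: 0.0686
[0.46720657 0.31382871 0.19623859] [-0.63913512  0.24724862 -0.17695598] 0.06857915109153137
```

View pics/o6.png

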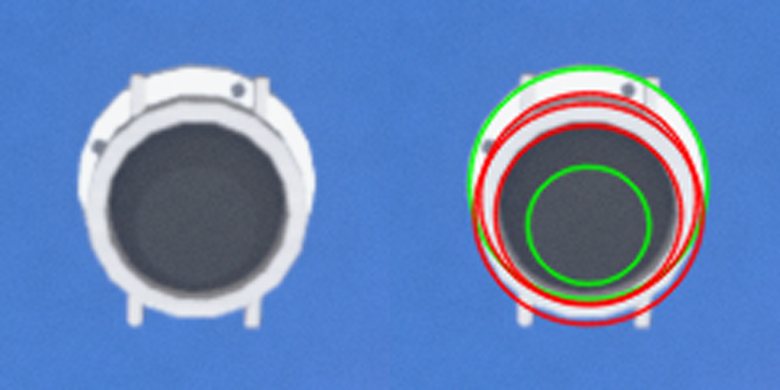

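Run:
```python
from h import *
def prof(f,npz,c,z):
    im=cv2.imread(f);i=np.load(npz,allow_pickle=True).item()["i"]
    g=cv2.cvtColor(im,cv2.COLOR_BGR2GRAY)
    u,v=proj(i,(*c,z));v=int(round(v));print(f,(round(u,1),v),[int(k) for k in g[v,int(u)-40:int(u)+41]])
prof("pics/w1.png","w1.npy",(.5894,.3008),.015)
prof("pics/w6.png","w6.npy",(.4680,.3148),.037)
```

```text
pics/w1.png (np.float64(318.8), 217) [96, 96, 99, 97, 95, 98, 97, 96, 100, 125, 166, 195, 192, 192, 179, 146, 104, 98, 97, 98, 99, 98, 97, 96, 98, 100, 98, 99, 96, 97, 96, 96, 99, 98, 100, 100, 100, 99, 100, 98, 100, 99, 100, 98, 100, 101, 98, 99, 100, 98, 98, 97, 98, 99, 97, 98, 99, 98, 98, 99, 99, 93, 99, 96, 98, 97, 102, 145, 188, 194, 197, 192, 164, 110, 99, 97, 99, 98, 99, 101, 101]
pics/w6.png (np.float64(320.0), 226) [121, 121, 119, 119, 118, 123, 139, 189, 224, 231, 229, 229, 219, 179, 118, 82, 72, 72, 73, 73, 74, 73, 77, 79, 84, 81, 84, 84, 85, 86, 85, 86, 84, 83, 84, 84, 81, 85, 83, 83, 83, 84, 81, 82, 86, 83, 82, 81, 83, 84, 80, 87, 84, 83, 83, 84, 80, 83, 82, 81, 76, 78, 74, 75, 76, 75, 72, 86, 105, 146, 203, 227, 229, 228, 226, 203, 144, 125, 122, 119, 123]
```

Run:
```python
from h import *
plan(.582,-.3375,.2,35.8)
```

```text
shift [-545.3  373.9   -3.9] turn [1.8000e-03 4.8000e-03 2.0911e+00] q6 114.1 n>= 13.9
```

```bash
python3 -m creep '[[[-545,374,-4,0.003,0.004,-1.05,80],[-545,374,-4,0.003,0.004,-1.05,80],[-545,374,-4,0.003,0.004,-1.05,80],[-545,374,-4,0.003,0.004,-1.05,80],[-545,374,-4,0.003,0.004,-1.05,80],[-545,374,-4,0.003,0.004,-1.05,80],[-545,374,-4,0.003,0.004,-1.05,80],[-545,374,-4,0.003,0.004,-1.05,80],[-545,374,-4,0.003,0.004,-1.05,80],[-545,374,-4,0.003,0.004,-1.05,80],[-545,374,-4,0.003,0.004,-1.05,80],[-545,374,-4,0.003,0.004,-1.05,80],[-545,374,-4,0.003,0.004,-1.05,80],[-545,374,-4,0.003,0.004,-1.05,80],[-545,374,-4,0.003,0.004,-1.05,80],[-545,374,-4,0.003,0.004,-1.05,80],[-545,374,-4,0.003,0.004,-1.05,80],[-545,374,-4,0.003,0.004,-1.05,80]]]'
python3 - <<'E'
from h import *
i=viewer.camera_info("wrist");s=robot.read_state();im=viewer.snapshot("wrist")
cv2.imwrite("pics/w7.png",im);np.save("w7.npy",dict(i=i,s=s),allow_pickle=True);print(s["tcp_pos"],s["ft_force"],s["gripper_width"],s["qpos"])
c=fit(i,im,"case","medium",.5815,-.338)
fit(i,im,"case","small",.4565,-.323)
plan(*c,.04,35.8)
E
```

```text
t: 11.4
tcp_pos: [0.5833, -0.3344, 0.2007]
eef_rot: [-0.003, 0.455, 0.891, 0.001]
ft_force: [0.3, -1.4, -0.4]
gripper_width: 0.0683
[ 0.58328398 -0.33437923  0.20068586] [ 0.34676052 -1.36711554 -0.38614696] 0.06834349602153937 [-0.62545192  0.36630123  1.53402914  0.00154972  1.24832583 -1.25208889]
case medium 0.5813 -0.3373 cost 0.0228 lugaxis deg -50.9 144
case small 0.4569 -0.3226 cost 0.0189 lugaxis deg 76.2 195
shift [ -2.   -3.3 161.2] turn [-0.0006 -0.0063  0.0015] q6 -65.9 n>= 3.2
```

View pics/w7.png

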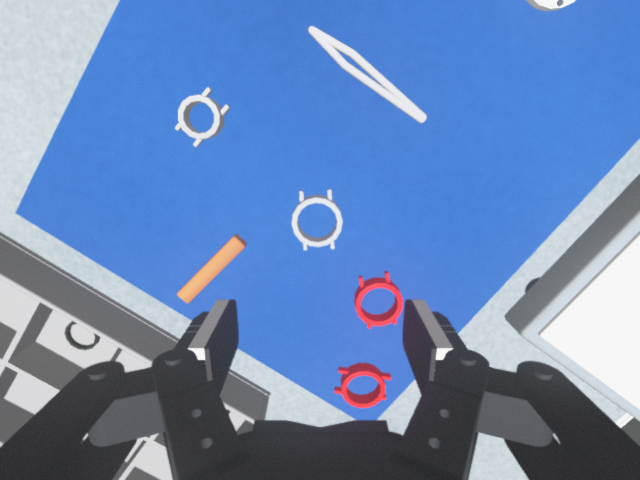

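```bash
python3 -m creep '[[[-2,-3.3,45,0,-0.006,-0.055,63],[-2,-3.3,90,0,-0.006,-0.055,63],[-2,-3.3,130,0,-0.006,-0.055,63],[-2,-3.3,150,0,-0.006,-0.055,63],[-2,-3.3,150,0,-0.006,-0.055,63],[-2,-3.3,150,0,-0.006,-0.055,63],[-2,-3.3,150,0,-0.006,-0.055,63],[-2,-3.3,150,0,-0.006,-0.055,63]]]' 50
python3 - <<'E'
from h import *
i=viewer.camera_info("wrist");s=robot.read_state();im=viewer.snapshot("wrist")
cv2.imwrite("pics/w8.png",im);print(s["tcp_pos"],s["ft_force"],s["gripper_width"])
c=fit(i,im,"case","medium",.5813,-.3373,n=140)
plan(*c,.03,39)
E
```

```text
t: 12.25
tcp_pos: [0.5834, -0.3403, 0.0547]
eef_rot: [0.003, 0.431, 0.902, -0.001]
ft_force: [-0.0, -0.2, 0.0]
gripper_width: 0.0536
[ 0.58343157 -0.34034458  0.05468718] [-0.0228096  -0.16561358  0.04291075] 0.05363336164740937
case medium 0.5813 -0.3372 cost 0.0705 lugaxis deg -51.3 676
shift [ 3.7  0.4 24.4] turn [ 0.0008  0.0053 -0.0009] q6 -69.1 n>= 0.5
```

View pics/w8.png

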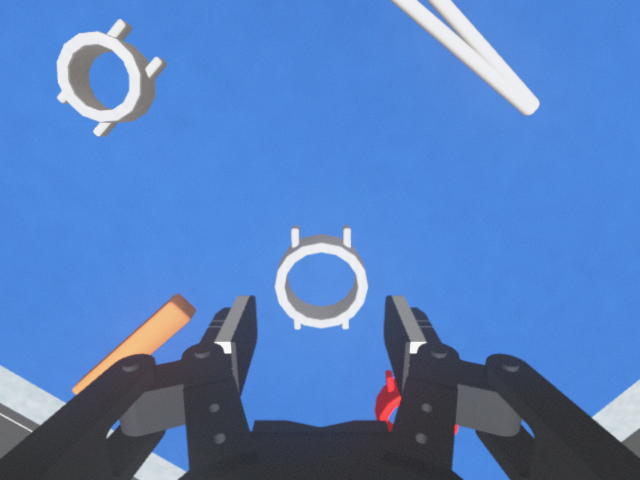

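```bash
python3 -m creep '[[[3,0.4,10,0,0.004,0,63],[3.3,0.4,20,0,0.004,0,63],[3.3,0.4,23.5,0,0.004,0,63],[3.3,0.4,23.5,0,0.004,0,63],[3.3,0.4,23.5,0,0.004,0,63],[3.3,0.4,23.5,0,0.004,0,63]]]'
python3 - <<'E'
from h import *
plan(.5813,-.3372,.03,39)
E
```

```text
t: 12.9
tcp_pos: [0.5802, -0.3368, 0.0285]
eef_rot: [-0.001, 0.431, 0.902, 0.0]
ft_force: [1.0, -1.2, 0.2]
gripper_width: 0.054
shift [-1.   0.6 -1.6] turn [-0.0001 -0.0024 -0.0012] q6 -69.1 n>= 0.0
```

```bash
python3 -m creep '[[[-1,0.6,-1.2,0,-0.002,0,58],[-1,0.6,-1.2,0,-0.002,0,52],[-1,0.6,-1.2,0,-0.002,0,40],[-1,0.6,-1.2,0,-0.002,0,40],[-1,0.6,-1.2,0,-0.002,0,40],[-1,0.6,-1.2,0,-0.002,0,40],[-1,0.6,-1.2,0,-0.002,0,40]]]'
python3 -m creep '[[[0,0,-20,0,0,0,40],[0,0,-50,0,0,0,40],[0,0,-80,0,0,0,40],[0,0,-80,0,0,0,40],[0,0,-80,0,0,0,40],[0,0,-80,0,0,0,40]]]'
python3 - <<'E'
from h import *
i=viewer.camera_info("wrist");s=robot.read_state();im=viewer.snapshot("wrist")
cv2.imwrite("pics/w9.png",im);print(s["tcp_pos"],s["ft_force"],s["gripper_width"])
plan(.6145,-.0802,.11,39)
E
```

```text
t: 13.6
tcp_pos: [0.5818, -0.3375, 0.0305]
eef_rot: [0.0, 0.431, 0.902, -0.0]
ft_force: [0.6, -0.8, 5.6]
gripper_width: 0.0407
t: 14.2
tcp_pos: [0.5797, -0.336, 0.1071]
eef_rot: [-0.003, 0.431, 0.902, 0.0]
ft_force: [0.1, 0.1, -0.6]
gripper_width: 0.0409
[ 0.57966095 -0.33598775  0.10712059] [ 0.0625106   0.08062301 -0.60317171] 0.040882277338741314
shift [176.9 187.9  -2.5] turn [-0.0015 -0.0055 -0.0012] q6 -46.4 n>= 5.2
```

View pics/w9.png

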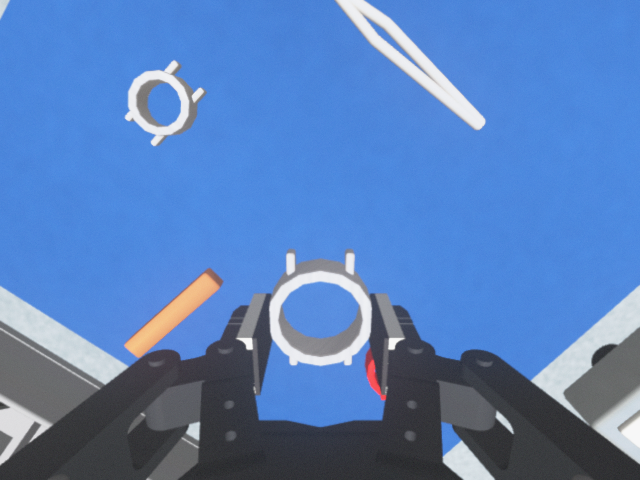

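```bash
python3 -m creep '[[[34,36,-1,0,-0.004,0,40],[68,72,-2,0,-0.004,0,40],[102,108,-2,0,-0.004,0,40],[136,144,-2,0,-0.004,0,40],[165,176,-2,0,-0.004,0,40],[177,188,-2,0,-0.004,0,40],[177,188,-2,0,-0.004,0,40],[177,188,-2,0,-0.004,0,40],[177,188,-2,0,-0.004,0,40],[177,188,-2,0,-0.004,0,40]]]'
cat > ov.py <<'E'
from h import *
def ov(tag,x,y,size,zc=None):
    i=viewer.camera_info("wrist");s=robot.read_state();im=viewer.snapshot("wrist")
    cv2.imwrite(f"pics/{tag}.png",im);np.save(f"{tag}.npy",dict(i=i,s=s),allow_pickle=True);print(s["tcp_pos"],s["ft_force"],s["gripper_width"])
    P=PL[size];o=im.copy()
    L=[(0.008,P[0]/1e3,(0,255,0)),(.046,P[4]/1e3,(0,255,0))]
    if zc: L+=[(zc+.015,(CS[size][0]-1.2)/1e3,(0,0,255)),(zc+.015,CS[size][1]/1e3,(0,0,255))]
    for z,r,c in L: cv2.polylines(o,[np.round(circ(i,x,y,z,r)*8).astype(int)],True,c,1,cv2.LINE_AA,3)
    u,v=[int(k) for k in proj(i,(x,y,.02))];a,b=max(v-70,0),max(u-70,0)
    cr=lambda q:cv2.resize(q[a:a+140,b:b+140],(390,390),interpolation=cv2.INTER_CUBIC)
    cv2.imwrite(f"pics/{tag}o.png",np.hstack([cr(im),cr(o)]))
E
python3 -c "
from ov import *
ov('w10',.6145,-.0802,'medium')
plan(.6145,-.0802,.065,39)"
```

```text
t: 15.25
tcp_pos: [0.616, -0.083, 0.1114]
eef_rot: [0.001, 0.432, 0.902, -0.001]
ft_force: [0.1, 0.0, -0.5]
gripper_width: 0.0406
[ 0.61596899 -0.08301877  0.11142536] [ 0.06444395  0.0479466  -0.46211376] 0.040617500880419044
shift [ 3.1  0.5 46.5] turn [-0.0005  0.0032 -0.0034] q6 -46.4 n>= 0.9
```

View pics/w10o.png

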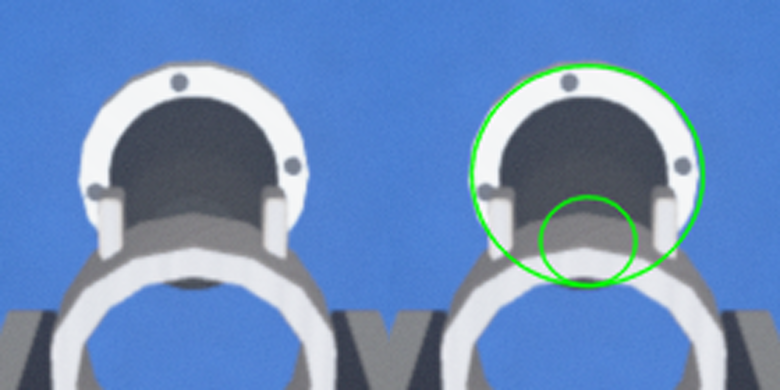

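```bash
python3 -m creep '[[[3,-0.4,10,0,0.003,-0.002,40],[3,-0.4,20,0,0.003,-0.002,40],[3,-0.4,30,0,0.003,-0.002,40],[3,-0.4,40,0,0.003,-0.002,40],[3,-0.4,42,0,0.003,-0.002,40],[3,-0.4,42,0,0.003,-0.002,40],[3,-0.4,42,0,0.003,-0.002,40],[3,-0.4,42,0,0.003,-0.002,40]]]'
python3 -c "
from h import *
plan(.6138,-.0808,.055,39)"
```

```text
t: 16.1
tcp_pos: [0.6146, -0.0793, 0.0703]
eef_rot: [0.001, 0.43, 0.903, -0.0]
ft_force: [1.0, -0.5, 0.6]
gripper_width: 0.0409
shift [-0.6 -1.6 15.3] turn [0.0005 0.0012 0.0009] q6 -46.5 n>= 0.3
```

```bash
python3 -m creep '[[[-0.8,-1.4,4,0,0.001,0,40],[-0.8,-1.4,8,0,0.001,0,40],[-0.8,-1.4,12,0,0.001,0,40],[-0.8,-1.4,13,0,0.001,0,40],[-0.8,-1.4,13,0,0.001,0,40]]]'
python3 -m creep '[[[0,0,1,0,0,0,40],[0,0,2,0,0,0,40],[0,0,2,0,0,0,40]]]'
python3 -c "
from h import *
plan(.6138,-.0808,.053,39)"
```

```text
t: 16.6
tcp_pos: [0.6135, -0.0807, 0.0564]
eef_rot: [-0.0, 0.43, 0.903, 0.0]
ft_force: [-0.5, -0.2, -0.1]
gripper_width: 0.0412
t: 16.9
tcp_pos: [0.6137, -0.0807, 0.0547]
eef_rot: [-0.0, 0.43, 0.903, 0.0]
ft_force: [1.4, -0.1, -1.0]
gripper_width: 0.0413
shift [-0.1  0.   1.7] turn [ 0.0003 -0.0004  0.0008] q6 -46.5 n>= 0.0
```

```bash
python3 -m creep '[[[0,0,1,0,0,0,40],[0,0,2,0,0,0,40],[0,0,2,0,0,0,40]]]'
python3 -m creep '[[[0,0,1,0,0,0,40],[0,0,1,0,0,0,40]]]'
python3 -m creep '[[[0,0,1,0,0,0,40],[0,0,1,0,0,0,40]]]'
```

```text
t: 17.2
tcp_pos: [0.6139, -0.0807, 0.053]
eef_rot: [0.0, 0.43, 0.903, 0.0]
ft_force: [1.8, 0.5, 0.4]
gripper_width: 0.0412
t: 17.4
tcp_pos: [0.614, -0.0807, 0.0524]
eef_rot: [0.0, 0.43, 0.903, 0.0]
ft_force: [0.7, 1.0, 4.4]
gripper_width: 0.0411
t: 17.6
tcp_pos: [0.6141, -0.0808, 0.052]
eef_rot: [0.0, 0.43, 0.903, 0.0]
ft_force: [-1.4, 1.4, 7.7]
gripper_width: 0.0412
```

```bash
python3 -m creep '[[[0,0,1,0,0,0,40],[0,0,1.5,0,0,0,40],[0,0,1.5,0,0,0,40]]]'
python3 -m creep '[[[0,0,0.5,0,0,0,40],[0,0,1,0,0,0,40],[0,0,1,0,0,0,40]]]'
```

```text
t: 17.9
tcp_pos: [0.6142, -0.0808, 0.0517]
eef_rot: [-0.0, 0.43, 0.903, 0.0]
ft_force: [-4.8, 1.1, 13.2]
gripper_width: 0.0408
t: 18.2
tcp_pos: [0.6143, -0.0808, 0.0514]
eef_rot: [-0.0, 0.43, 0.903, 0.0]
ft_force: [-4.7, 2.1, 18.3]
gripper_width: 0.041
```

```bash
python3 -m creep '[[[0,0,-0.5,0,0,0,50],[0,0,-1,0,0,0,60],[0,0,-1.5,0,0,0,65],[0,0,-1.5,0,0,0,68],[0,0,-20,0,0,0,68],[0,0,-60,0,0,0,68],[0,0,-100,0,0,0,68],[0,0,-140,0,0,0,68],[0,0,-145,0,0,0,68],[0,0,-145,0,0,0,68],[0,0,-145,0,0,0,68]]]'
python3 -c "
from ov import *
ov('w11',.6138,-.0808,'medium',.0215)
plan(.4569,-.3226,.2,-10)"
```

```text
t: 19.3
tcp_pos: [0.6122, -0.0805, 0.1911]
eef_rot: [-0.002, 0.43, 0.903, -0.0]
ft_force: [-0.1, -0.7, 0.0]
gripper_width: 0.058
[ 0.61222789 -0.08053571  0.19110424] [-0.06128628 -0.67218195  0.01484457] 0.05802815296441594
shift [ -90.4 -272.9   -9.2] turn [-0.005 -0.003  0.856] q6 -25.2 n>= 5.8
```

View pics/w11o.png

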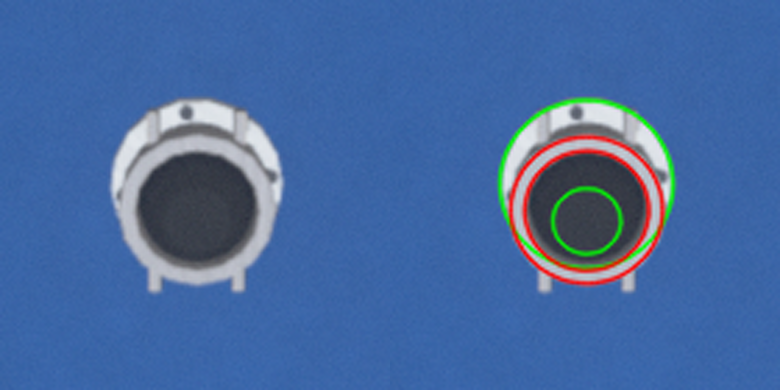

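```bash
python3 -m creep '[[[-90,-273,-9,-0.005,-0.003,0.716,68],[-90,-273,-9,-0.005,-0.003,0.716,68],[-90,-273,-9,-0.005,-0.003,0.716,68],[-90,-273,-9,-0.005,-0.003,0.716,68],[-90,-273,-9,-0.005,-0.003,0.716,68],[-90,-273,-9,-0.005,-0.003,0.716,68],[-90,-273,-9,-0.005,-0.003,0.716,60],[-90,-273,-9,-0.005,-0.003,0.716,60],[-90,-273,-9,-0.005,-0.003,0.716,60],[-90,-273,-9,-0.005,-0.003,0.716,60]]]'
python3 - <<'E'
from h import *
i=viewer.camera_info("wrist");s=robot.read_state();im=viewer.snapshot("wrist")
cv2.imwrite("pics/w12.png",im);print(s["tcp_pos"],s["ft_force"],s["gripper_width"])
c=fit(i,im,"case","small",.4568,-.3228)
plan(*c,.055,-2)
E
```

```text
t: 20.35
tcp_pos: [0.4586, -0.3212, 0.2011]
eef_rot: [0.001, 0.719, 0.695, 0.002]
ft_force: [0.7, -0.6, -0.3]
gripper_width: 0.0513
[ 0.45857808 -0.32118362  0.20114294] [ 0.70928701 -0.58783474 -0.27366346] 0.05125234576293642
case small 0.4565 -0.3224 cost 0.016 lugaxis deg 82.3 129
shift [ -1.3  -2.7 146.4] turn [ 0.0041 -0.0004  0.0025] q6 -33.2 n>= 2.9
```

View pics/w12.png

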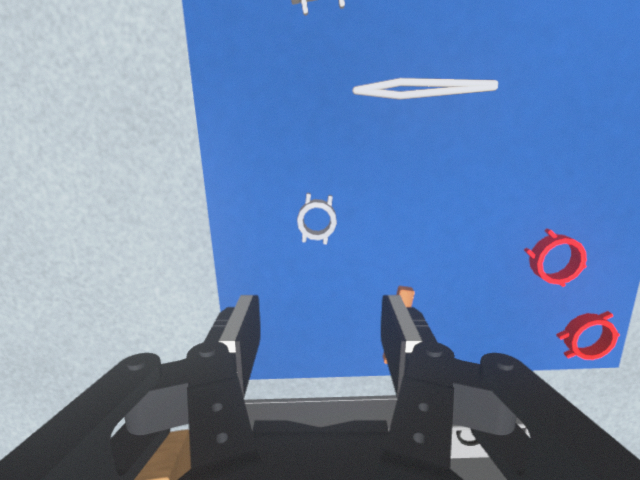

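```bash
python3 -m creep '[[[-1.3,-2.7,45,0.004,0,0.1,53],[-1.3,-2.7,90,0.004,0,0.1,53],[-1.3,-2.7,130,0.004,0,0.1,53],[-1.3,-2.7,146,0.004,0,0.1,53],[-1.3,-2.7,146,0.004,0,0.1,53],[-1.3,-2.7,146,0.004,0,0.1,53],[-1.3,-2.7,146,0.004,0,0.1,53]]]' 50
python3 - <<'E'
from h import *
i=viewer.camera_info("wrist");s=robot.read_state();im=viewer.snapshot("wrist")
cv2.imwrite("pics/w13.png",im);print(s["tcp_pos"],s["ft_force"],s["gripper_width"])
c=fit(i,im,"case","small",.4565,-.3224,n=120)
plan(*c,.031,-7.7)
E
```

```text
t: 21.1
tcp_pos: [0.4582, -0.3255, 0.0588]
eef_rot: [0.003, 0.753, 0.658, 0.0]
ft_force: [1.0, -0.0, 0.1]
gripper_width: 0.0453
[ 0.45817193 -0.32547942  0.05880873] [ 1.03563428 -0.03739644  0.06570098] 0.04534101883007209
case small 0.4566 -0.3224 cost 0.0835 lugaxis deg 81.2 500
shift [ 3.  -2.  27.8] turn [0.0053 0.0033 0.0002] q6 -27.5 n>= 0.6
```

View pics/w13.png

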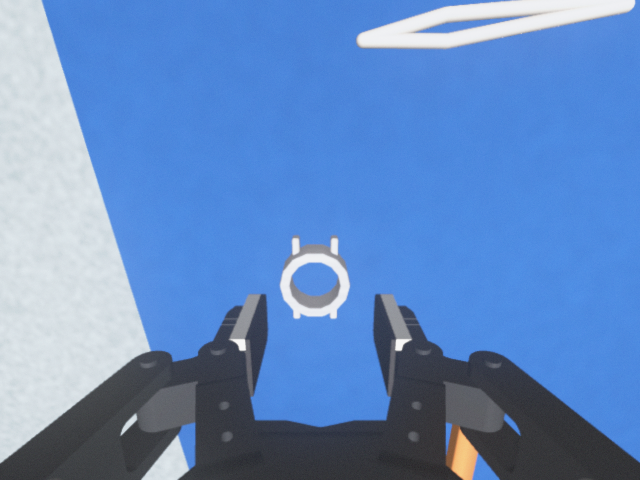

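```bash
python3 -m creep '[[[3,-1.8,10,0.005,0.003,0,53],[3,-1.8,20,0.005,0.003,0,53],[3,-1.8,26,0.005,0.003,0,53],[3,-1.8,26,0.005,0.003,0,53],[3,-1.8,26,0.005,0.003,0,53],[3,-1.8,26,0.005,0.003,0,53]]]'
python3 -c "
from h import *
plan(.4566,-.3224,.031,-8)"
```

```text
t: 21.75
tcp_pos: [0.4549, -0.321, 0.0301]
eef_rot: [-0.002, 0.753, 0.658, -0.0]
ft_force: [0.0, -0.2, 0.2]
gripper_width: 0.0453
shift [-1.2  1.8 -0.9] turn [-0.0039 -0.0026  0.005 ] q6 -27.2 n>= 0.0
```

```bash
python3 -m creep '[[[-1.2,1.8,-1.5,-0.004,-0.003,0.004,50],[-1.2,1.8,-1.5,-0.004,-0.003,0.004,45],[-1.2,1.8,-1.5,-0.004,-0.003,0.004,30],[-1.2,1.8,-1.5,-0.004,-0.003,0.004,28],[-1.2,1.8,-1.5,-0.004,-0.003,0.004,28],[-1.2,1.8,-1.5,-0.004,-0.003,0.004,28],[-1.2,1.8,-1.5,-0.004,-0.003,0.004,28]]]'
python3 -m creep '[[[0,0,-20,0,0,0,28],[0,0,-50,0,0,0,28],[0,0,-80,0,0,0,28],[0,0,-80,0,0,0,28],[0,0,-80,0,0,0,28],[0,0,-80,0,0,0,28]]]'
python3 - <<'E'
from h import *
i=viewer.camera_info("wrist");s=robot.read_state();im=viewer.snapshot("wrist")
cv2.imwrite("pics/w14.png",im);print(s["tcp_pos"],s["ft_force"],s["gripper_width"])
plan(.6085,.094,.15,-8)
E
```

```text
t: 22.45
tcp_pos: [0.4571, -0.3228, 0.0324]
eef_rot: [0.001, 0.754, 0.656, -0.0]
ft_force: [0.9, 0.4, 5.0]
gripper_width: 0.0304
t: 23.05
tcp_pos: [0.4552, -0.3211, 0.1097]
eef_rot: [-0.002, 0.754, 0.656, -0.0]
ft_force: [0.2, -0.0, -0.6]
gripper_width: 0.0308
[ 0.45520138 -0.32107014  0.1096876 ] [ 0.23004246 -0.02438569 -0.56839389] 0.030807193717839475
shift [432.3  94.5 -40. ] turn [-0.0036 -0.0021  0.0011] q6 16.8 n>= 8.9
```

View pics/w14.png

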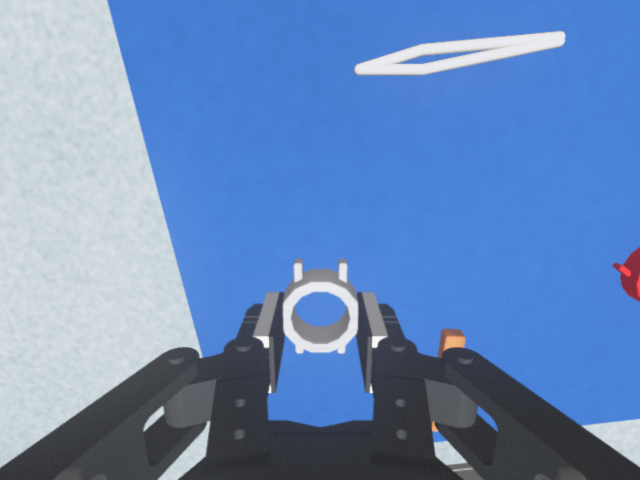

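```bash
python3 -m creep '[[[10,2,-45,-0.003,-0.002,0,28],[45,10,-60,-0.003,-0.002,0,28],[90,20,-60,-0.003,-0.002,0,28],[138,30,-60,-0.003,-0.002,0,28],[186,41,-60,-0.003,-0.002,0,28],[234,51,-60,-0.003,-0.002,0,28],[282,62,-60,-0.003,-0.002,0,28],[330,72,-60,-0.003,-0.002,0,28],[378,83,-60,-0.003,-0.002,0,28],[420,92,-60,-0.003,-0.002,0,28],[432.3,94.5,-40,-0.003,-0.002,0,28],[432.3,94.5,-6,-0.003,-0.002,0,28],[432.3,94.5,-6,-0.003,-0.002,0,28],[432.3,94.5,-6,-0.003,-0.002,0,28],[432.3,94.5,-6,-0.003,-0.002,0,28]]]'
python3 -c "
from ov import *
ov('w15',.6085,.094,'small')
plan(.6085,.094,.075,-8)"
```

```text
t: 24.6
tcp_pos: [0.6103, 0.0924, 0.1183]
eef_rot: [0.002, 0.755, 0.656, 0.0]
ft_force: [0.5, 0.3, 0.8]
gripper_width: 0.0305
[0.61030655 0.09242823 0.11826524] [0.5379905  0.32938512 0.7911122 ] 0.030527618763394774
shift [ 1.4 -2.7 44. ] turn [0.0053 0.0018 0.0002] q6 16.8 n>= 0.9
```

View pics/w15o.png

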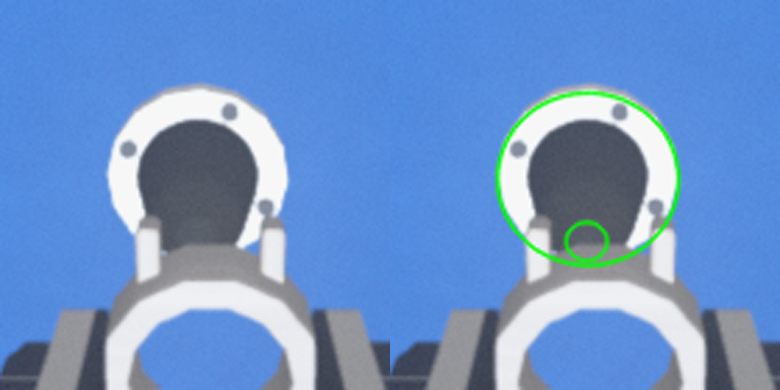

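View pics/w15.png

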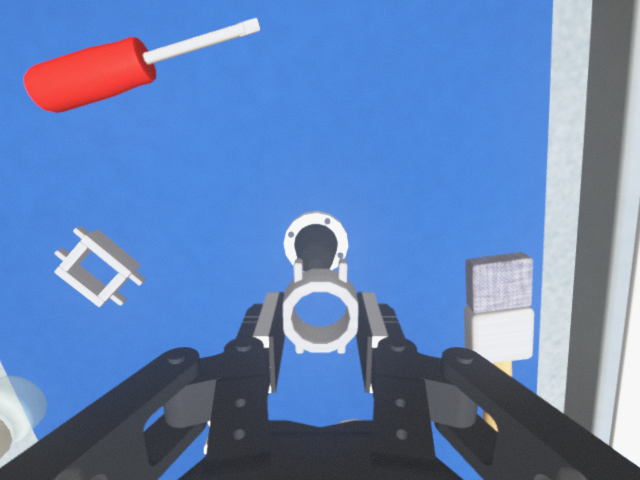

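```bash
python3 -m creep '[[[2.4,-2.5,10,0.004,0.001,0,28],[2.4,-2.5,20,0.004,0.001,0,28],[2.4,-2.5,30,0.004,0.001,0,28],[2.4,-2.5,40,0.004,0.001,0,28],[2.4,-2.5,44,0.004,0.001,0,28],[2.4,-2.5,44,0.004,0.001,0,28],[2.4,-2.5,44,0.004,0.001,0,28],[2.4,-2.5,44,0.004,0.001,0,28]]]'
python3 -c "
from h import *
plan(.6086,.095,.057,-8)"
```

```text
t: 25.45
tcp_pos: [0.6082, 0.0956, 0.074]
eef_rot: [0.0, 0.754, 0.657, -0.0]
ft_force: [0.1, -0.3, -0.6]
gripper_width: 0.0309
shift [-0.5  0.4 17. ] turn [-0.      0.001   0.0012] q6 16.9 n>= 0.3
```

```bash
python3 -m creep '[[[-0.5,0.4,4,0,0.001,0.001,28],[-0.5,0.4,8,0,0.001,0.001,28],[-0.5,0.4,12,0,0.001,0.001,28],[-0.5,0.4,16,0,0.001,0.001,28],[-0.5,0.4,16,0,0.001,0.001,28]]]'
python3 -m creep '[[[0,0,1,0,0,0,28],[0,0,2,0,0,0,28],[0,0,2,0,0,0,28]]]'
python3 -m creep '[[[0,0,1,0,0,0,28],[0,0,1,0,0,0,28]]]'
```

```text
t: 25.95
tcp_pos: [0.608, 0.0948, 0.0568]
eef_rot: [-0.0, 0.755, 0.656, -0.001]
ft_force: [0.8, -0.4, -1.2]
gripper_width: 0.0305
t: 26.25
tcp_pos: [0.6082, 0.0948, 0.0556]
eef_rot: [-0.0, 0.755, 0.656, -0.0]
ft_force: [0.9, -0.3, 0.0]
gripper_width: 0.0306
t: 26.45
tcp_pos: [0.6082, 0.0948, 0.0549]
eef_rot: [-0.0, 0.755, 0.656, -0.0]
ft_force: [-0.1, -0.6, 2.5]
gripper_width: 0.0305
```

```bash
python3 -m creep '[[[0,0,1,0,0,0,28],[0,0,2,0,0,0,28],[0,0,2,0,0,0,28]]]'
python3 -m creep '[[[0,0,0.5,0,0,0,28],[0,0,1,0,0,0,28],[0,0,1,0,0,0,28]]]'
python3 -m creep '[[[0,0,0.5,0,0,0,28],[0,0,1,0,0,0,28],[0,0,1,0,0,0,28]]]'
```

```text
t: 26.75
tcp_pos: [0.6083, 0.0949, 0.0539]
eef_rot: [-0.0, 0.755, 0.656, -0.001]
ft_force: [-3.1, -1.1, 9.4]
gripper_width: 0.0305
t: 27.05
tcp_pos: [0.6084, 0.0949, 0.0537]
eef_rot: [-0.0, 0.755, 0.656, -0.001]
ft_force: [-4.3, -2.2, 12.5]
gripper_width: 0.0308
t: 27.35
tcp_pos: [0.6084, 0.0949, 0.0534]
eef_rot: [-0.0, 0.755, 0.656, -0.001]
ft_force: [-7.3, -2.0, 15.5]
gripper_width: 0.0306
```

Underside ≈ 53.4 − 32.4 = 21 mm, push 15 N. Release and look.

```bash
python3 -m creep '[[[0,0,-0.5,0,0,0,40],[0,0,-1,0,0,0,50],[0,0,-1.5,0,0,0,55],[0,0,-1.5,0,0,0,58],[0,0,-20,0,0,0,58],[0,0,-60,0,0,0,58],[0,0,-100,0,0,0,58],[0,0,-140,0,0,0,58],[0,0,-145,0,0,0,58],[0,0,-145,0,0,0,58],[0,0,-145,0,0,0,58]]]'
python3 - <<'E'
from ov import *
ov('w16',.6085,.095,'small',.0215)
for n in("scene","top"): cv2.imwrite(f"pics/{n}1.png",viewer.snapshot(n))
t=cv2.imread("pics/top1.png");t0=cv2.imread("pics/top0.png");c=cv2.imread("pics/scene1.png")
z=lambda im,x,y,k=30:cv2.resize(im[y-k:y+k,x-k:x+k],(260,260),interpolation=cv2.INTER_CUBIC)
cv2.imwrite("pics/z1.png",np.vstack([np.hstack([z(t,180,289),z(t,350,219),z(t,274,224)]),np.hstack([z(c,438,170),z(c,319,267),z(c,391,238)])]))
E
```

```text
t: 28.45
tcp_pos: [0.607, 0.095, 0.1936]
eef_rot: [-0.001, 0.755, 0.656, -0.002]
ft_force: [-0.3, 0.5, -0.2]
gripper_width: 0.0495
[0.60701606 0.09497624 0.19363633] [-0.28311096  0.54420378 -0.17309693] 0.04951759569301042
```

View pics/w16o.png

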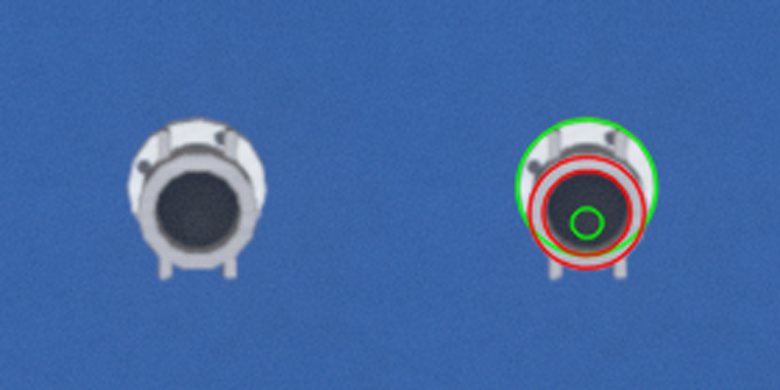

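View pics/z1.png

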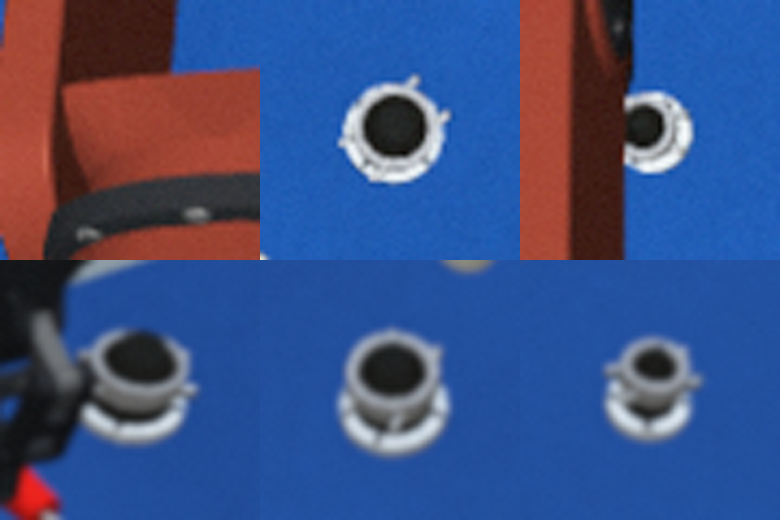

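View pics/top1.png

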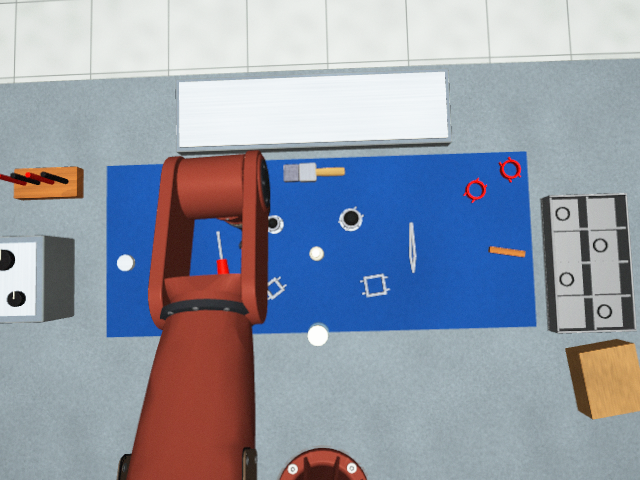

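```bash
python3 -c "
from rig import workorder,robot
print(workorder.finish_job());print(robot.read_state()['t'])"
```

```text
the job is handed in; nothing more can be done
None
the job is handed in; nothing more can be done
```

All three round cases are pressed onto the plugs of their own size and released, and I handed the job in at about 28.6 s of the 96 s allowed.

- **Fit:** The final push was about 15 N on the large case, 18 N on the medium and 15 N on the small, above the 10 N you suggested. Arm heights put each underside about 21 mm above the bench. The wrist picture gave about 23 mm for the large case. Both are inside the 17 to 28 mm window.
- **Centring and level:** In the wrist pictures taken after release, each case looks concentric with its plug to about 1 mm. The scene camera shows all three level; I judged that by eye and did not measure the tilt.
- **Left alone:** The wide square case, the red look-alikes and the other objects in view are where they started in the last top picture. The slim square case is partly hidden by the arm there, but what shows is at its original place.
- **Disagreements:** The wrist and top cameras differed by about 1.5 mm, so I went by the wrist camera, nudged by what the close-up pictures showed. A side force of up to about 7 N showed up while pressing, and the cases still seated centred. The arm hid the large case, and part of the small one, from the top camera in the final check, so the wrist and scene pictures cover those two.

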